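Set out the hemming board over the counter's end and hold it level

ROBOT

A 7-joint arm with a two-finger parallel gripper is mounted at the origin on the work surface; the furniture and walls round the work are solid. World frame = base frame: x ahead of the robot, y to its left, z up, the work surface at z = 0. Lengths are in mm, angles in rad, forces in N, time in s.
With the tool pointing down it reaches from about 400 to 850 mm from the base axis. Payload 10.4 kg.
Tool frame: the origin (TCP) lies midway between the tips of the shut fingers; the grasp point (between the pads) lies 19 mm behind it (env.tcp_to_grasp is the distance from the TCP to the grasp point, in mm); z points along the fingers, y is the line along which they close (so a half turn about z gives the same grasp; the last joint's range is limited). The gripper opens to 85 mm and grips with 20 to 120 N. Pads are 22 mm wide; open, the fingers measure 114 mm over their backs; the gripper's body (76 mm by 85 mm) begins 54 mm behind the grasp point. The pads swing forward as they close: fully open they stand 13 mm farther back than shut.
Start: joints at [-1.207, 0.332, -0.065, 1.46, 0.022, 1.35, -0.088], TCP at [235.756, 578.853, 231.338] pointing down, gripper open.
Joint ranges: [-2.6, 2.6], [-0.5, 2.12], [-1.47, 1.34], [0.16, 2.42], [-1.27, 4.41], [0.06, 2.06], [-2.6, 2.6]. Speed limits (rad/s): [2.22, 2.22, 2.79, 2.79, 3.14, 3.14, 3.14].

INTERFACE

Orientations are given as a unit quaternion [x, y, z, w].
In Python, from cell import env gives the robot as it stands.
- The arm moves only by the tool carry_out, never from a script. Its argument "rows" is a list of rows, each an object of numbers: "dx", "dy", "dz": the shift along the tool's x, y, z in mm; "roll": the turn about the tool's z in rad; "hand": the closure, from 0 (fully open) to 1 (shut). In form: [{"dx": .., "dy": .., "dz": .., "roll": .., "hand": ..}, ...]. A call has 1 to 10 rows; each row is the pose to reach, as a shift and turn from the pose commanded when the call began, along the tool's axes at that moment; what a row does not reach only later rows make up. A row lasts 1/10 s, in which the tool goes at most 50 mm and 8.59 degrees, less where a joint would pass 70% of its speed; a pose out of reach is approached as far as the arm can. A call with a gripper value outside its range is refused whole. The fingers move at their own pace and stop on an object; "grip_force" is the grip in N (left out, the last holds). Time passes only in rows, so rows that repeat a pose let the fingers close. It gives the time, the measured TCP pose, the force, the opening and the grip force at its end, in the units of the state.
- env.get_obs(): the state, without advancing time (a new reading comes with each control period).
- env.get_image(name): name is "side" or "top"; returns a dict with "frame" (400x640x3 uint8, blue, green, red), "depth" (400x640 float32, mm along the optical axis (not along the pixel's ray), 0 where there is no reading), "vertical_fov" (degrees; the focal length in pixels is half the picture's height over the tangent of half this angle, whatever the lens; pixels are square), "cx", "cy" (the principal point, pixels), "camera_from_world" (4x4, takes a point from world to camera coordinates). Camera axes: x right, y down, z forward; pixel columns grow to the right and rows downward; lengths in mm; the calibration is good to about 2 mm. A picture is of the moment at which its call begins.
- env.sign_off(): hands the job in; it is judged then, once.
The state is a dict: "time_s": time; "q": joint angles; "dq": joint speeds; "joint_efforts": joint torques, N m; "ee_pos": TCP position; "ee_rot": TCP orientation; "ft_force": force on the tool from outside, world axes, zero at the start; "torque": the same for the moment, N m; "width": opening from 0.0 (shut) to 1.0 (fully open); "grip_force": force on a finger pad.
Only numpy, scipy, OpenCV 4.12 (cv2) and the standard library are available. Lean on these libraries where they do the work, as an engineer would, in place of code of your own. Each camera call takes 0.05 s, during which the arm holds its last target. There are 200 camera calls.

TASK

Set up the hemming board for a trouser leg: while the board still lies on the counter, lay the grey wool-faced pressing plate squarely on the cork patch at its nose and let go of the plate. Then slide the board, without lifting it, nose first over the right-hand end of the counter, square to the edge, until the white line on the red cursor is right above that edge; never let it tip and keep the plate in its place. It is nose-heavy out there, so finish with the fingers still holding its tail flat on the counter and do not let go; leave the other things where they are.

Things in the scene. Friction and masses are not known exactly. Their poses are not given: they have to be found in the camera images.
- board: Loose pale wooden board, 0.5 kg, 400 x 100 x 18 mm, lying flat. Origin: centre of its underside; z up, x along it to the nose (x = 200 mm), y across. The nose points to the counter's right-hand end (world -y) within 12 deg at the start. The tail is a grip 42 mm wide, sides parallel from x = -180 to -130 mm, round end at x = -200 mm. Its mass centre is near x = 35 mm. Steel rule along y = -41 mm.
- plate: Loose pressing plate, 180 x 60 x 14 mm, dark wood below, grey wool face on top, rigid, about 0.2 kg. Origin: centre of its underside; x along its length, z up. It lies flat on the bare counter beyond the tray, wool up. Both ends are alike.
- bed (a point): Centre of the cork patch (184 x 64 mm, flush with the top of the board, long side along the board): the point x = 95, y = 0, z = 18 mm of the board. The plate belongs here, lengthwise.
- cursor_line (a point): Point on the white line across the small red cursor (14 mm along the board, 6 mm high, brass thumb screw) on the board's steel rule: y = -39.5, z = 18 mm of the board, x between -65 and -15 mm (215 to 265 mm from the nose), different each time. The cursor is locked on the board.
- tail (a point): Middle of the tail grip, on the underside: x = -165, y = 0, z = 0 of the board. Where to hold it: 42 mm across.
- nose (a point): Tip of the nose on the underside: x = 200, y = 0, z = 0 of the board.
- counter_end (a point): A point on the upper edge of the right-hand end of the white stone counter top. This edge is straight and runs along world x; the counter lies on its +y side, open air on its -y side. Axes as the world's. The counter top is at z = 0.
- thread_spool: Cream thread spool, 30 mm across, 45 mm high, standing loose near the far edge beside the board. Origin: centre of its underside. Leave alone.
- tape: Round yellow tape measure, 52 x 79 x 15 mm, lying loose on the counter on the near side of the board's tail. Leave alone.
- pin_tin: Round green tin, 63 mm across, 23 mm high, loose in the shallow tray (rim 24 mm high) that is fixed on the left. Leave alone.

How it is judged (in metres and radians):
On the way:
1. the pressing plate lies squarely on the cork patch, let go, while the board still lies on the counter (horizontal distance between plate and bed below 0.01 m and angle between the x axis of plate and the x axis of board, either way round below 0.09 rad and z of plate in the frame of board between 0.015 and 0.022 m and angle between plate's own z axis and vertical below 0.08 rad and contact force between the fingers and plate below 0.1 N and world y of nose above -0.48 m), for 0.3 s.
At the end, for the whole second after the job is handed in: Cursor line within 8 mm of the counter end's edge, board nose out, square within 4 deg, flat within 2.3 deg, tail within 6 mm of the counter, at rest and still held by the fingers (over 1 N); plate untouched, flat on the board, within 10 mm of the cork patch centre and 5 deg of its length (horizontal distance between plate and bed below 0.01 m and angle between the x axis of plate and the x axis of board, either way round below 0.09 rad and z of plate in the frame of board between 0.015 and 0.022 m and angle between plate's own z axis and vertical below 0.08 rad and contact force between the fingers and plate below 0.1 N and world y of cursor_line between -0.458 and -0.442 m and world y of nose below -0.65 m and angle between the x axis of board and the y axis of counter_end, either way round below 0.07 rad and angle between board's own z axis and vertical below 0.04 rad and height (world z) of tail below 0.006 m and contact force between the fingers and board above 1 N and linear speed of each of board, plate below 0.01 m/s); the arm keeps its last pose, push and grip.
It fails at once if the board tips (more than 7 degrees) (angle between board's own z axis and vertical above 0.12 rad).
It fails at once if the board is lifted off the counter and carried instead of slid (more than 15 mm) (height (world z) of board above 0.015 m).
It fails at once if the thread spool, tape measure or green tin is shifted more than 20 mm (distance of any of thread_spool, tape, pin_tin from where it was at the start of the episode above 0.02 m).
It also fails if it takes over 56 s, if anything falls off the work surface, if the arm or the gripper's body presses on something with over 40 N, if the wrist force passes 120 N, or if a joint passes its speed limit or range.

## Working session

There is one attempt and no reset: what is moved stays moved. The work goes in short steps, Python scripts to look and compute and a tool call to move; the robot and the scene stay as the last step left them, time stands still between calls to the robot, and variables do not carry over. Pictures are saved under pics/ and viewed, at most 10 in all, crops included, and the job is handed in when it is done.

Besides the shell and the picture viewer there is one more tool, called after "Request:" by a JSON object that holds its "api" and its "payload", one argument or row to a line. carry_out: Moves the arm, as the interface text tells. Its arguments: {"type":"object","properties":{"rows":{"type":"array","items":{"type":"object","properties":{"dx":{"type":"number"},"dy":{"type":"number"},"dz":{"type":"number"},"roll":{"type":"number"},"hand":{"type":"number"}}}},"grip_force":{"type":"number"}},"required":["rows"]}

```bash
ls; mkdir -p pics; cat > h.py <<'E'
import numpy as np,cv2
from cell import env
def grab(n,save=None):
    d=env.get_image(n)
    if save: cv2.imwrite('pics/'+save,d['frame'])
    return d
def f(d): return d['frame'].shape[0]/2/np.tan(np.radians(d['vertical_fov'])/2)
def cast(d,uv,z):
    uv=np.atleast_2d(uv).astype(float);M=d['camera_from_world'];R=M[:3,:3];t=M[:3,3]
    r=np.c_[(uv[:,0]-d['cx'])/f(d),(uv[:,1]-d['cy'])/f(d),np.ones(len(uv))]@R
    c=-R.T@t
    return c+r*((z-c[2])/r[:,2])[:,None]
def proj(d,p):
    M=d['camera_from_world'];q=np.atleast_2d(p)@M[:3,:3].T+M[:3,3]
    return np.c_[q[:,0]/q[:,2]*f(d)+d['cx'],q[:,1]/q[:,2]*f(d)+d['cy']]
E
python3 - <<'E'
from h import *
for n in('top','side'):
    d=grab(n,n+'0.png');M=d['camera_from_world'];print(n,d['vertical_fov'],d['cx'],d['cy'],-M[:3,:3].T@M[:3,3],M[:3,:3].round(3).tolist())
print(env.get_obs(),env.tcp_to_grasp)
E
```

```text
pics
top 54.194371367326596 317.4588897291304 195.73706021220647 [ 316.84104584  -62.48416895 1282.17628479] [[-0.014, -1.0, 0.011], [-0.985, 0.012, -0.17], [0.17, -0.013, -0.985]]
side 54.48200747355636 321.5843531267779 200.30506669433615 [ 419.30177412 -926.13468003  591.49995324] [[0.993, -0.12, -0.011], [-0.072, -0.516, -0.854], [0.096, 0.848, -0.52]]
{'time_s': 0.1, 'q': array([-1.20661929,  0.33279891, -0.064699  ,  1.46084556,  0.02157898,
        1.34989338, -0.08848144]), 'dq': array([-3.99745217e-05, -1.22231658e-03,  6.45551081e-04, -1.90067473e-03,
       -4.63178952e-04, -6.28826877e-04, -1.40156363e-04]), 'joint_efforts': array([ 1.18873024e-03, -6.26742196e+01,  4.92470933e-02, -3.92433000e+01,
        1.64347817e-02,  7.05526138e-03, -8.08027671e-07]), 'ee_pos': array([235.62573349, 578.527554  , 230.60719503]), 'ee_rot': array([ 1.92169624e-01,  9.81361526e-01, -6.16982034e-04, -1.02513750e-04]), 'ft_force': array([ 0.02408097,  0.28260566, -0.371361  ]), 'torque': array([0.0132768 , 0.00245761, 0.00586862]), 'grip_force': 0.0, 'width': 0.9956570664362323} 18.700000000000003
```

View pics/top0.png

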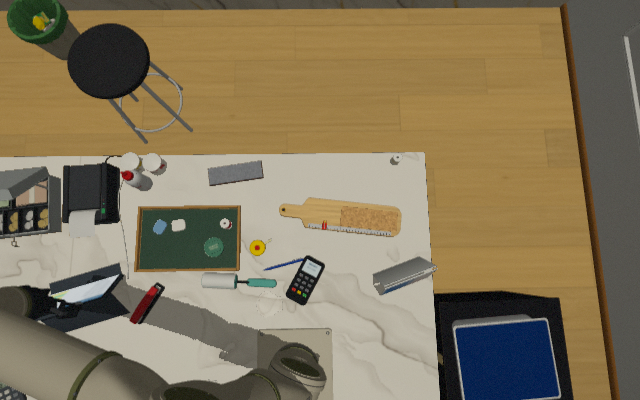

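View pics/side0.png

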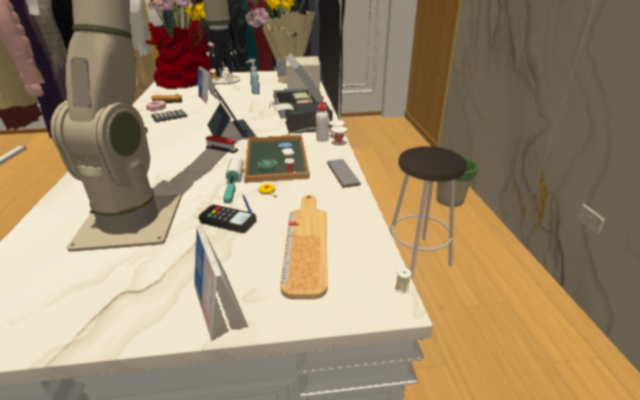

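The top view shows the plate at about (236,173), the board from (280,210) to (400,220) with the red cursor at (325,226), and the counter end along u≈427-436. In the side view the board is at about (306,250) and a stand at (215,280), which is clear of the board. Next I measure them.

```bash
cat > m.py <<'E'
from h import *
def comps(mask,amin):
    n,l,s,c=cv2.connectedComponentsWithStats(mask.astype(np.uint8)*255)
    return [(s[i],c[i],l==i) for i in range(1,n) if s[i][4]>=amin]
def rect(d,m,z):
    c=max(cv2.findContours(m.astype(np.uint8),0,cv2.CHAIN_APPROX_NONE)[0],key=len).reshape(-1,2)
    p=cast(d,c,z)[:,:2].astype(np.float32)
    return cv2.minAreaRect(p),p
E
python3 - <<'E'
from m import *
d=grab('top');im=d['frame'];hsv=cv2.cvtColor(im,cv2.COLOR_BGR2HSV)
box=lambda m,u0,u1,v0,v1:(lambda q:(q.__setitem__((slice(v0,v1),slice(u0,u1)),m[v0:v1,u0:u1]),q)[1])(np.zeros_like(m))
H,S,V=cv2.split(hsv)
for p in [(236,173),(236,150),(225,165),(300,210),(325,226),(370,218),(330,229),(290,240),(420,200),(450,200),(290,211)]: print(p,hsv[p[1],p[0]])
# plate
m=box((V<150)&(S<60),195,275,157,190);r,p=rect(d,m,14);print('plate',m.sum(),r)
# board wood
m=box((S>70)&(H>5)&(H<25),272,412,190,243);r,p=rect(d,m,18);print('board',m.sum(),r)
m=box(((H<6)|(H>174))&(S>130),300,350,215,235);v,u=np.nonzero(m);print('red',list(zip(u,v)),cast(d,[u.mean(),v.mean()],21))
dep=d['depth']
print('depth',dep[173,236],dep[210,300])
for v in range(165,290,15):
    row=S[v];u=np.arange(640);e=[x for x in range(405,445) if S[v,x]>60 ];print(v,e[:1],cast(d,[e[0]-.5,v],0).round(1) if e else 0)
cv2.imwrite('pics/crop1.png',cv2.resize(im[185:245,270:440],None,fx=4.7,fy=4.7,interpolation=cv2.INTER_CUBIC))
E
```

```text
(236, 173) [ 60   4 114]
(236, 150) [ 20 136 157]
(225, 165) [ 20  35 155]
(300, 210) [ 19 123 184]
(325, 226) [  2 218 177]
(370, 218) [ 17 136 173]
(330, 229) [ 19  93 161]
(290, 240) [ 21  31 191]
(420, 200) [ 23  28 190]
(450, 200) [ 20 137 160]
(290, 211) [ 19 121 183]
plate 950 ((617.0238037109375, 192.34347534179688), (63.185462951660156, 180.6616668701172), 8.19760799407959)
board 2922 ((469.18963623046875, -150.3455352783203), (398.2564392089844, 100.77056121826172), 83.11107635498047)
red [(np.int64(323), np.int64(223)), (np.int64(322), np.int64(224)), (np.int64(323), np.int64(224)), (np.int64(325), np.int64(224)), (np.int64(326), np.int64(224)), (np.int64(322), np.int64(225)), (np.int64(323), np.int64(225)), (np.int64(325), np.int64(225)), (np.int64(326), np.int64(225)), (np.int64(322), np.int64(226)), (np.int64(323), np.int64(226)), (np.int64(325), np.int64(226)), (np.int64(326), np.int64(226)), (np.int64(322), np.int64(227)), (np.int64(323), np.int64(227)), (np.int64(325), np.int64(227)), (np.int64(326), np.int64(227)), (np.int64(322), np.int64(228)), (np.int64(323), np.int64(228)), (np.int64(324), np.int64(228)), (np.int64(325), np.int64(228))] [[435.82762651 -98.70379994  21.        ]]
depth 1293.8948 1268.3583
165 [426] [[ 639.7 -446.9    0. ]]
180 [427] [[ 587.8 -447.1    0. ]]
195 [427] [[ 536.6 -444.     0. ]]
210 [428] [[ 486.1 -444.2    0. ]]
225 [429] [[ 436.2 -444.4    0. ]]
240 [430] [[ 387.  -444.6    0. ]]
255 [431] [[ 338.4 -444.8    0. ]]
270 [436] [[ 290.2 -458.     0. ]]
285 [433] [[ 243.1 -445.2    0. ]]
```

View pics/crop1.png

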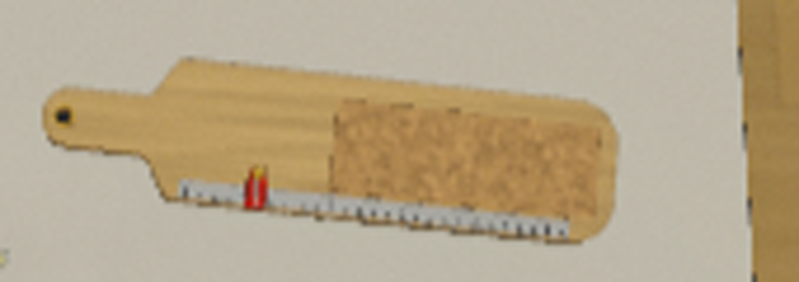

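The crop shows the cork patch at crop (335-610, 100-215), the red cursor with its white line near (257,190) and the counter edge at crop u≈740. I cross-check these with the side camera.

```bash
cat >> h.py <<'E'
def go(xyz,ang,o=None):
    """shift in tool axes to reach world xyz with tool y at ang deg from world x (mod 180)"""
    from scipy.spatial.transform import Rotation as R
    o=o or env.get_obs();A=R.from_quat(o['ee_rot']).as_matrix()
    s=A.T@(np.array(xyz,float)-o['ee_pos']);a=np.degrees(np.arctan2(A[1,1],A[0,1]))
    r=(a-ang+90)%180-90
    print('dx dy dz',s.round(1),'roll',np.radians(r).round(3),'| yaw',a.round(2),'pos',o['ee_pos'].round(1),'F',o['ft_force'].round(1),'w',round(o['width'],3),'g',o['grip_force'],'t',round(o['time_s'],2),'q7',o['q'].round(2))
E
python3 - <<'E'
from m import *
d=grab('side');im=d['frame'];H,S,V=cv2.split(cv2.cvtColor(im,cv2.COLOR_BGR2HSV))
def sub(m,u0,u1,v0,v1):
    q=np.zeros(m.shape,bool);q[v0:v1,u0:u1]=m[v0:v1,u0:u1];return q
m=sub((V<150)&(S<60),320,365,150,195);r,p=rect(d,m,14);print('plate',m.sum(),r)
m=sub((S>80)&(H>5)&(H<25),270,335,190,302);r,p=rect(d,m,18);print('board',m.sum(),r)
m=sub(((H<6)|(H>174))&(S>110),275,310,205,250);v,u=np.nonzero(m);print('red',m.sum(),u.mean(),v.mean(),cast(d,[u.mean(),v.mean()],21))
for u in (60,120,300,350,400):
    print(u,V[325:375:2,u],); g=np.diff(V[300:375,u].astype(int));k=300+g.argmin();print(k,cast(d,[u,k+.5],0))
go((618.5,192,120),8.2)
E
```

```text
plate 362 ((612.8823852539062, 182.74722290039062), (52.174598693847656, 166.68307495117188), 8.657987594604492)
board 3579 ((467.1780090332031, -158.59893798828125), (407.3000793457031, 99.66585540771484), 83.15039825439453)
red 15 291.3333333333333 223.06666666666666 [[434.21390965 -97.28977707  21.        ]]
60 [240 240 240 240 240 240 241 241 240 238 232 230 228 221 221 226 229 230
 231 229 198 144 139 137 137]
365 [[  12.37185396 -446.84493355    0.        ]]
120 [240 239 238 239 240 239 239 237 235 233 232 232 232 230 232 237 236 192
 145 140 136 135 136 135 130]
358 [[ 111.99605896 -445.56817568    0.        ]]
300 [241 241 240 240 239 239 239 221 161 151 149 148 145 144 129 123 123 123
 124 123 124 125 129 131 133]
339 [[ 430.40729764 -445.96466609    0.        ]]
350 [240 239 240 239 231 177 152 149 148 147 145 139 133 134 134 133 134 131
 132 132 141 141 132 131 132]
334 [[ 523.80372043 -446.70735395    0.        ]]
400 [240 236 199 155 150 151 147 146 143 136 135 136 138 136 133 132 132 152
 149 132 133 134 133 134 134]
329 [[ 619.40960064 -447.46761141    0.        ]]
dx dy dz [-500.4 -213.6  111. ] roll 1.041 | yaw 67.84 pos [235.7 578.6 230.9] F [-0.3 -0.3 -1. ] w 1.0 g 0.0 t 0.2 q7 [-1.21  0.33 -0.06  1.46  0.02  1.35 -0.09]
```

Request:
{"api": "carry_out", "payload": {
  "rows": [
    {"dx": -500, "dy": -213.5, "dz": 60, "roll": 1.041, "hand": 0},
    {"dx": -500, "dy": -213.5, "dz": 60, "roll": 1.041, "hand": 0},
    {"dx": -500, "dy": -213.5, "dz": 60, "roll": 1.041, "hand": 0},
    {"dx": -500, "dy": -213.5, "dz": 60, "roll": 1.041, "hand": 0},
    {"dx": -500, "dy": -213.5, "dz": 60, "roll": 1.041, "hand": 0},
    {"dx": -500, "dy": -213.5, "dz": 60, "roll": 1.041, "hand": 0},
    {"dx": -500, "dy": -213.5, "dz": 60, "roll": 1.041, "hand": 0},
    {"dx": -500, "dy": -213.5, "dz": 60, "roll": 1.041, "hand": 0},
    {"dx": -500, "dy": -213.5, "dz": 60, "roll": 1.041, "hand": 0},
    {"dx": -500, "dy": -213.5, "dz": 60, "roll": 1.041, "hand": 0}
  ]
}}

```text
time_s: 1.2
ee_pos: [586.5, 224.2, 176.3]
ee_rot: [0.655, 0.756, 0.0, -0.0]
ft_force: [0.3, 1.1, 0.2]
width: 0.999
grip_force: 0.0
```

Request:
{"api": "carry_out", "payload": {
  "rows": [
    {"hand": 0},
    {"hand": 0},
    {"hand": 0}
  ]
}}

```text
invalid input at $.rows[0]: expected keys dx, dy, dz, roll, hand
```

```bash
python3 -c "
from h import *
go((618.5,192,40),8.2)"
```

```text
dx dy dz [-36.5  27.  136.3] roll 0.0 | yaw 8.22 pos [586.5 224.2 176.3] F [0.3 1.1 0.2] w 0.999 g 0.0 t 1.2 q7 [-0.69  0.38  0.32  1.54 -0.12  1.24 -0.2 ]
```

Request:
{"api": "carry_out", "payload": {
  "rows": [
    {"dx": -36, "dy": 27, "dz": 40, "roll": 0, "hand": 0},
    {"dx": -36, "dy": 27, "dz": 90, "roll": 0, "hand": 0},
    {"dx": -36, "dy": 27, "dz": 126, "roll": 0, "hand": 0},
    {"dx": -36, "dy": 27, "dz": 126, "roll": 0, "hand": 0},
    {"dx": -36, "dy": 27, "dz": 126, "roll": 0, "hand": 0}
  ]
}}

```text
time_s: 1.7
ee_pos: [617.2, 194.1, 51.1]
ee_rot: [0.655, 0.756, -0.0, -0.0]
ft_force: [0.0, 0.9, 1.5]
width: 1.005
grip_force: 0.0
```

```bash
python3 -c "
from h import *
go((618.5,192,3),8.2)
d=grab('side','s1.png')
cv2.imwrite('pics/s1c.png',cv2.resize(d['frame'][100:250,250:450],None,fx=4,fy=4,interpolation=cv2.INTER_CUBIC))"
```

```text
dx dy dz [-2.3  1.  48.1] roll 0.0 | yaw 8.21 pos [617.2 194.1  51.1] F [0.  0.9 1.5] w 1.005 g 0.0 t 1.7 q7 [-0.61  0.54  0.31  1.6  -0.18  1.03 -0.1 ]
```

View pics/s1c.png

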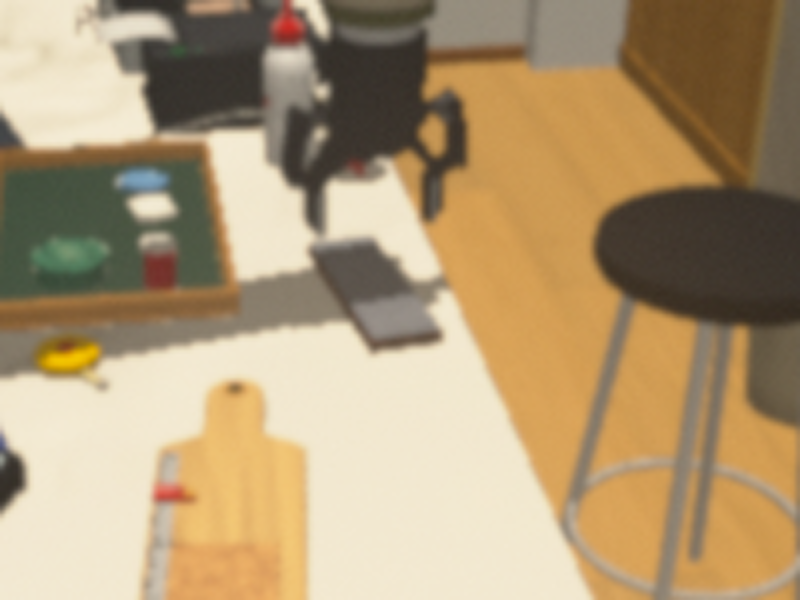

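The fingers straddle the plate (crop (375,290)), square to it and centred. I allow for the pad swing of about 6 mm at 60 mm opening and go down to TCP z≈-2.

Request:
{"api": "carry_out", "payload": {
  "rows": [
    {"dx": -1, "dy": 0, "dz": 30, "roll": 0, "hand": 0},
    {"dx": -1, "dy": 0, "dz": 48, "roll": 0, "hand": 0},
    {"dx": -1, "dy": 0, "dz": 51.5, "roll": 0, "hand": 0},
    {"dx": -1, "dy": 0, "dz": 51.5, "roll": 0, "hand": 0},
    {"dx": -1, "dy": 0, "dz": 51.5, "roll": 0, "hand": 0}
  ]
}}

```text
time_s: 2.25
ee_pos: [618.9, 193.6, 1.4]
ee_rot: [0.655, 0.756, 0.002, 0.001]
ft_force: [-0.3, 0.1, -0.0]
width: 0.997
grip_force: 0.0
```

Request:
{"api": "carry_out", "payload": {
  "grip_force": 30,
  "rows": [
    {"dx": 0, "dy": 0, "dz": 0, "roll": 0, "hand": 1},
    {"dx": 0, "dy": 0, "dz": 0, "roll": 0, "hand": 1},
    {"dx": 0, "dy": 0, "dz": 0, "roll": 0, "hand": 1},
    {"dx": 0, "dy": 0, "dz": 0, "roll": 0, "hand": 1},
    {"dx": 0, "dy": 0, "dz": 0, "roll": 0, "hand": 1},
    {"dx": 0, "dy": 0, "dz": 0, "roll": 0, "hand": 1},
    {"dx": 0, "dy": 0, "dz": 0, "roll": 0, "hand": 1}
  ]
}}

```text
time_s: 2.95
ee_pos: [618.0, 193.2, 0.3]
ee_rot: [0.655, 0.756, 0.001, 0.0]
ft_force: [-2.2, -0.4, 7.0]
width: 0.689
grip_force: 31.6
```

Request:
{"api": "carry_out", "payload": {
  "rows": [
    {"dx": 0, "dy": 0, "dz": -20, "roll": 0, "hand": 1},
    {"dx": 0, "dy": 0, "dz": -60, "roll": 0, "hand": 1},
    {"dx": 0, "dy": 0, "dz": -80, "roll": 0, "hand": 1},
    {"dx": 0, "dy": 0, "dz": -80, "roll": 0, "hand": 1},
    {"dx": 0, "dy": 0, "dz": -80, "roll": 0, "hand": 1}
  ]
}}

```text
time_s: 3.45
ee_pos: [617.1, 192.9, 78.6]
ee_rot: [0.655, 0.756, -0.0, -0.0]
ft_force: [-0.2, 0.2, -2.5]
width: 0.692
grip_force: 34.7
```

```bash
python3 - <<'E'
from m import *
def sub(m,u0,u1,v0,v1):
    q=np.zeros(m.shape,bool);q[v0:v1,u0:u1]=m[v0:v1,u0:u1];return q
d=grab('top','t2.png')
im=d['frame'];H,S,V=cv2.split(cv2.cvtColor(im,cv2.COLOR_BGR2HSV))
# cork patch: subpixel board geometry, sides fitted separately
m=sub((S>70)&(H>5)&(H<25),272,412,190,243);(c,sz,a),p=rect(d,m,18)
print('board',c,sz,a)
# ends of plate in lifted state: print silhouettes later
c=np.array(c);n=np.array([-np.cos(np.radians(a)),-np.sin(np.radians(a))]);print('dir',n,'bed',c+95*n)
# independent: cork region by texture/hue
cork=sub((H<19)&(H>8)&(S>110),335,412,195,240);cork=cv2.morphologyEx(cork.astype(np.uint8),cv2.MORPH_OPEN,np.ones((3,3)));cork=cv2.morphologyEx(cork,cv2.MORPH_CLOSE,np.ones((7,7)));r,_=rect(d,cork,18);print('cork',r)
b=c+95*n;go((b[0],b[1],85),-6.9)
cv2.imwrite('pics/t2c.png',cv2.resize(im[140:260,190:410],None,fx=3.6,fy=3.6,interpolation=cv2.INTER_CUBIC))
E
```

```text
board (468.622802734375, -150.26589965820312) (398.2065124511719, 100.90833282470703) 83.21926879882812
dir [-0.11807002 -0.99300527] bed [ 457.40615051 -244.60140047]
cork ((458.58367919921875, -244.7819366455078), (184.59121704101562, 66.02435302734375), 83.04983520507812)
dx dy dz [-410.2 -219.9   -6.8] roll 0.264 | yaw 8.2 pos [616.6 192.7  77.7] F [ 0.1 -0.1 -1.7] w 0.689 g 34.73889648914337 t 3.5 q7 [-0.61  0.51  0.32  1.58 -0.17  1.08 -0.11]
```

View pics/t2c.png

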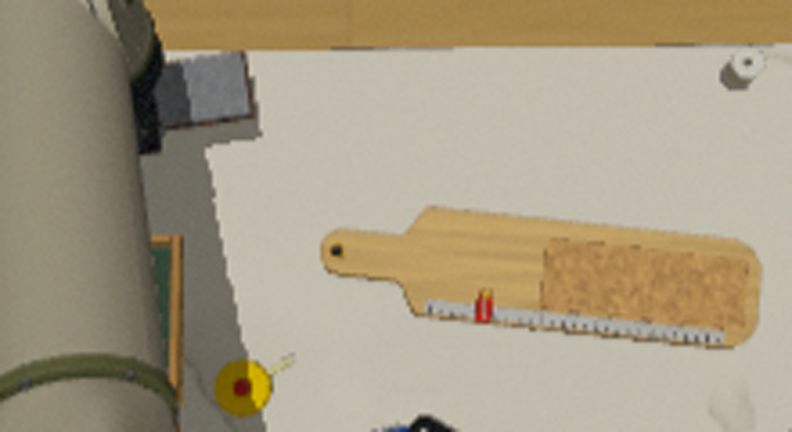

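Plate is held level; its −y end's top edge runs from crop (242,52) to (252,115). The cork patch measures 184.6×66 mm at (458,-244.7), which fits its given size. Work out the plate's offset along the grip.

```bash
python3 - <<'E'
from h import *
d=grab('top')
e=cast(d,[[190+(247.+.0)/3.6-.36,140+83/3.6-.36]],91.5)[0]
ax=np.array([np.sin(np.radians(8.2)),-np.cos(np.radians(8.2))])
o=env.get_obs();print(e, 'centre',e[:2]+90*-ax,'tcp',o['ee_pos'])
print('offset of centre along -y axis from tcp',(e[:2]-o['ee_pos'][:2])@ax-90)
E
```

```text
[629.90898536 105.54008582  91.5       ] centre [617.07238133 194.6199466 ] tcp [616.37991217 192.70194377  77.27723157]
offset of centre along -y axis from tcp -1.7996274704255768
```

Request:
{"api": "carry_out", "payload": {
  "rows": [
    {"dx": -17, "dy": -9, "dz": 0, "roll": 0.03, "hand": 1},
    {"dx": -52, "dy": -27, "dz": 0, "roll": 0.06, "hand": 1},
    {"dx": -92, "dy": -49, "dz": 0, "roll": 0.1, "hand": 1},
    {"dx": -134, "dy": -71, "dz": 0, "roll": 0.13, "hand": 1},
    {"dx": -176, "dy": -93, "dz": 0, "roll": 0.16, "hand": 1},
    {"dx": -218, "dy": -116, "dz": 0, "roll": 0.19, "hand": 1},
    {"dx": -260, "dy": -138, "dz": 0, "roll": 0.22, "hand": 1},
    {"dx": -302, "dy": -160, "dz": 0, "roll": 0.24, "hand": 1},
    {"dx": -344, "dy": -183, "dz": 0, "roll": 0.263, "hand": 1},
    {"dx": -380, "dy": -202, "dz": 0, "roll": 0.263, "hand": 1}
  ]
}}

```text
time_s: 4.55
ee_pos: [469.5, -214.1, 77.9]
ee_rot: [0.749, 0.663, -0.001, -0.001]
ft_force: [1.0, -0.2, -2.1]
width: 0.694
grip_force: 34.7
```

```bash
python3 -c "
from h import *
go((458,-246.5,45),-6.9)"
```

```text
dx dy dz [-33.5  -7.4  33. ] roll -0.002 | yaw -6.99 pos [ 469.5 -214.1   77.9] F [ 1.  -0.2 -2.1] w 0.694 g 34.732133746147156 t 4.55 q7 [-0.16  0.26  0.56  1.94 -0.17  0.98  0.36]
```

Request:
{"api": "carry_out", "payload": {
  "rows": [
    {"dx": -20, "dy": -5, "dz": 5, "roll": 0, "hand": 1},
    {"dx": -32, "dy": -7.4, "dz": 20, "roll": 0, "hand": 1},
    {"dx": -32, "dy": -7.4, "dz": 33, "roll": 0, "hand": 1},
    {"dx": -32, "dy": -7.4, "dz": 33, "roll": 0, "hand": 1},
    {"dx": -32, "dy": -7.4, "dz": 33, "roll": 0, "hand": 1}
  ]
}}

```text
time_s: 5.05
ee_pos: [460.5, -241.6, 45.3]
ee_rot: [0.748, 0.664, -0.0, -0.001]
ft_force: [0.8, 0.2, -1.3]
width: 0.689
grip_force: 34.7
```

```bash
python3 - <<'E'
from h import *
go((458,-246.5,19),-6.9)
d=grab('side','s3.png')
cv2.imwrite('pics/s3c.png',cv2.resize(d['frame'][180:310,230:400],None,fx=4.5,fy=4.5,interpolation=cv2.INTER_CUBIC))
E
```

```text
dx dy dz [-5.1 -1.9 26.3] roll 0.002 | yaw -6.8 pos [ 460.5 -241.6   45.3] F [ 0.8  0.2 -1.3] w 0.689 g 34.714930057525635 t 5.05 q7 [-0.09  0.33  0.56  1.96 -0.22  0.92  0.46]
```

View pics/s3c.png

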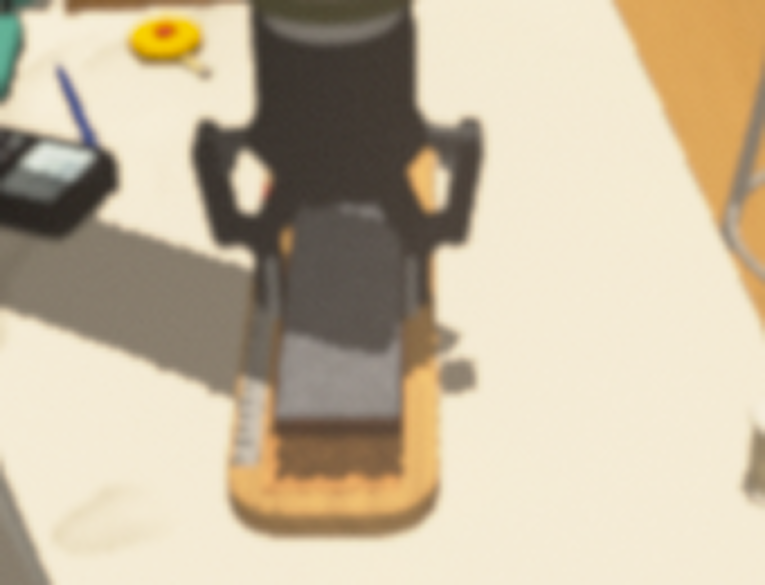

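The plate hangs level over the cork, parallel to the board and centred across it (nose end at crop v≈430, cork end at v≈480). Lower it.

Request:
{"api": "carry_out", "payload": {
  "rows": [
    {"dx": -3, "dy": -1, "dz": 8, "roll": 0, "hand": 1},
    {"dx": -4, "dy": -1.5, "dz": 18, "roll": 0, "hand": 1},
    {"dx": -4, "dy": -1.5, "dz": 22, "roll": 0, "hand": 1},
    {"dx": -4, "dy": -1.5, "dz": 22, "roll": 0, "hand": 1},
    {"dx": -4, "dy": -1.5, "dz": 22, "roll": 0, "hand": 1},
    {"dx": -4, "dy": -1.5, "dz": 22, "roll": 0, "hand": 1},
    {"dx": -4, "dy": -1.5, "dz": 22, "roll": 0, "hand": 1}
  ]
}}

```text
time_s: 5.8
ee_pos: [458.7, -246.7, 24.2]
ee_rot: [0.748, 0.663, 0.0, 0.0]
ft_force: [-0.6, 0.5, -1.9]
width: 0.688
grip_force: 34.7
```

```bash
python3 - <<'E'
from h import *
go((458,-246.5,19),-6.9)
E
```

```text
dx dy dz [ 0.1 -0.7  5.2] roll 0.0 | yaw -6.88 pos [ 458.7 -246.7   24.2] F [-0.6  0.5 -1.9] w 0.688 g 34.70909357070923 t 5.8 q7 [-0.07  0.36  0.55  1.97 -0.25  0.87  0.49]
```

Request:
{"api": "carry_out", "payload": {
  "rows": [
    {"dx": 0, "dy": -0.5, "dz": 2, "roll": 0, "hand": 1},
    {"dx": 0, "dy": -0.5, "dz": 4, "roll": 0, "hand": 1},
    {"dx": 0, "dy": -0.5, "dz": 5, "roll": 0, "hand": 1},
    {"dx": 0, "dy": -0.5, "dz": 5.5, "roll": 0, "hand": 1},
    {"dx": 0, "dy": -0.5, "dz": 5.5, "roll": 0, "hand": 1}
  ]
}}

```text
time_s: 6.3
ee_pos: [458.0, -246.6, 18.4]
ee_rot: [0.748, 0.663, 0.0, -0.0]
ft_force: [0.2, 0.1, -2.2]
width: 0.693
grip_force: 34.7
```

Request:
{"api": "carry_out", "payload": {
  "rows": [
    {"dx": 0, "dy": 0, "dz": 0.7, "roll": 0, "hand": 1},
    {"dx": 0, "dy": 0, "dz": 1.4, "roll": 0, "hand": 1},
    {"dx": 0, "dy": 0, "dz": 1.4, "roll": 0, "hand": 1},
    {"dx": 0, "dy": 0, "dz": 1.4, "roll": 0, "hand": 1}
  ]
}}

```text
time_s: 6.7
ee_pos: [458.1, -246.6, 18.2]
ee_rot: [0.748, 0.663, 0.0, -0.0]
ft_force: [-7.1, 4.1, 17.8]
width: 0.69
grip_force: 36.8
```

Request:
{"api": "carry_out", "payload": {
  "rows": [
    {"dx": 0, "dy": 0, "dz": -0.8, "roll": 0, "hand": 1},
    {"dx": 0, "dy": 0, "dz": -0.8, "roll": 0, "hand": 0},
    {"dx": 0, "dy": 0, "dz": -0.8, "roll": 0, "hand": 0},
    {"dx": 0, "dy": 0, "dz": -0.8, "roll": 0, "hand": 0},
    {"dx": 0, "dy": 0, "dz": -0.8, "roll": 0, "hand": 0},
    {"dx": 0, "dy": 0, "dz": -5, "roll": 0, "hand": 0},
    {"dx": 0, "dy": 0, "dz": -20, "roll": 0, "hand": 0},
    {"dx": 0, "dy": 0, "dz": -50, "roll": 0, "hand": 0},
    {"dx": 0, "dy": 0, "dz": -80, "roll": 0, "hand": 0},
    {"dx": 0, "dy": 0, "dz": -80, "roll": 0, "hand": 0}
  ]
}}

```text
time_s: 7.7
ee_pos: [460.3, -247.9, 101.8]
ee_rot: [0.748, 0.663, 0.002, 0.003]
ft_force: [-0.4, 0.4, 0.8]
width: 1.005
grip_force: 0.0
```

```bash
python3 - <<'E'
from h import *
go((490,14,98),-6.9)
E
```

```text
dx dy dz [263.6  -2.    3.6] roll -0.0 | yaw -6.91 pos [ 460.3 -247.9  101.8] F [-0.4  0.4  0.8] w 1.005 g 0.0 t 7.7 q7 [-0.12  0.24  0.59  1.92 -0.16  1.02  0.42]
```

Request:
{"api": "carry_out", "payload": {
  "rows": [
    {"dx": 40, "dy": 0, "dz": 0, "roll": 0, "hand": 0},
    {"dx": 90, "dy": -1, "dz": 0, "roll": 0, "hand": 0},
    {"dx": 140, "dy": -1, "dz": 0, "roll": 0, "hand": 0},
    {"dx": 190, "dy": -2, "dz": 0, "roll": 0, "hand": 0},
    {"dx": 235, "dy": -2, "dz": 0, "roll": 0, "hand": 0},
    {"dx": 263, "dy": -2, "dz": 0, "roll": 0, "hand": 0},
    {"dx": 263, "dy": -2, "dz": 0, "roll": 0, "hand": 0},
    {"dx": 263, "dy": -2, "dz": 0, "roll": 0, "hand": 0}
  ]
}}

```text
time_s: 8.5
ee_pos: [487.5, 14.8, 97.4]
ee_rot: [0.748, 0.664, 0.0, 0.0]
ft_force: [-0.0, 0.4, 0.4]
width: 1.002
grip_force: 0.0
```

```bash
cat >> m.py <<'E'
def sub(m,u0,u1,v0,v1):
    q=np.zeros(m.shape,bool);q[v0:v1,u0:u1]=m[v0:v1,u0:u1];return q
E
python3 - <<'E'
from m import *
d=grab('top');im=d['frame'];H,S,V=cv2.split(cv2.cvtColor(im,cv2.COLOR_BGR2HSV))
m=sub((S>70)&(H>5)&(H<25),332,412,190,243)
r,_=rect(d,m,18);print('board part',r)
k=sub((S<50)&(V<150),330,412,195,240);k=cv2.morphologyEx(k.astype(np.uint8),cv2.MORPH_OPEN,np.ones((5,5)));r,_=rect(d,k,32);print('plate',r)
m=sub(((H<6)|(H>174))&(S>130),300,350,215,235);v,u=np.nonzero(m);print('red',len(u),cast(d,[u.mean(),v.mean()],22))
o=env.get_obs();go((489.5,14,-1),-6.9,o)
a=im[150:270,250:420];s=grab('side')['frame'][150:310,240:400]
cv2.imwrite('pics/p4.png',np.vstack([cv2.resize(a,(425,300)),cv2.resize(s,(425,300)[:1]+(300,))]))
E
```

```text
board part ((458.9004821777344, -234.61996459960938), (228.29017639160156, 101.10485076904297), 83.3537368774414)
plate ((459.9841003417969, -245.277587890625), (175.5443878173828, 56.0754280090332), 83.68133544921875)
red 22 [[436.1511562  -98.84987935  22.        ]]
dx dy dz [ 0.4  2.  98.3] roll -0.0 | yaw -6.92 pos [487.5  13.9  97.3] F [-1.   0.  -0.5] w 0.999 g 0.0 t 8.55 q7 [-0.5   0.16  0.41  1.99 -0.07  1.01 -0.18]
```

View pics/p4.png

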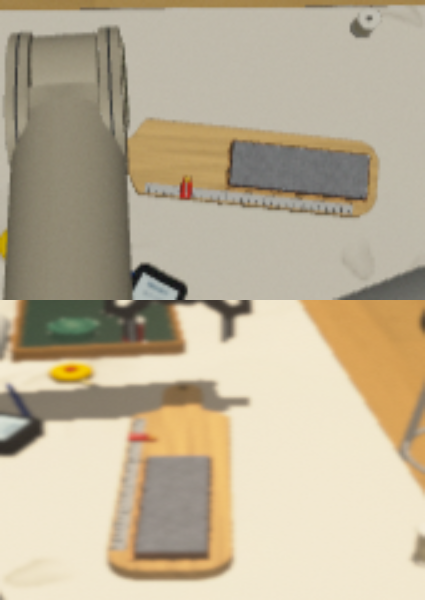

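The plate lies squarely on the cork (about 2 mm off), the board has not moved, and the fingers straddle the tail. Go down on the tail.

Request:
{"api": "carry_out", "payload": {
  "rows": [
    {"dx": -2, "dy": 0.8, "dz": 35, "roll": 0, "hand": 0},
    {"dx": -2, "dy": 0.8, "dz": 75, "roll": 0, "hand": 0},
    {"dx": -2, "dy": 0.8, "dz": 92, "roll": 0, "hand": 0},
    {"dx": -2, "dy": 0.8, "dz": 96, "roll": 0, "hand": 0},
    {"dx": -2, "dy": 0.8, "dz": 96, "roll": 0, "hand": 0},
    {"dx": -2, "dy": 0.8, "dz": 96, "roll": 0, "hand": 0}
  ]
}}

```text
time_s: 9.2
ee_pos: [489.0, 12.2, 2.2]
ee_rot: [0.749, 0.663, 0.001, 0.0]
ft_force: [-0.5, 0.4, 0.4]
width: 0.998
grip_force: 0.0
```

Request:
{"api": "carry_out", "payload": {
  "grip_force": 50,
  "rows": [
    {"dx": 0, "dy": 0, "dz": 0, "roll": 0, "hand": 1},
    {"dx": 0, "dy": 0, "dz": 0, "roll": 0, "hand": 1},
    {"dx": 0, "dy": 0, "dz": 0, "roll": 0, "hand": 1},
    {"dx": 0, "dy": 0, "dz": 0, "roll": 0, "hand": 1},
    {"dx": 0, "dy": 0, "dz": 0, "roll": 0, "hand": 1},
    {"dx": 0, "dy": 0, "dz": 0, "roll": 0, "hand": 1},
    {"dx": 0, "dy": 0, "dz": 0, "roll": 0, "hand": 1},
    {"dx": 0, "dy": 0, "dz": 0, "roll": 0, "hand": 1}
  ]
}}

```text
time_s: 10.0
ee_pos: [488.5, 12.8, 1.8]
ee_rot: [0.748, 0.663, 0.0, 0.0]
ft_force: [-2.0, -0.0, 7.2]
width: 0.476
grip_force: 50.8
```

Request:
{"api": "carry_out", "payload": {
  "grip_force": 80,
  "rows": [
    {"dx": 0, "dy": 0, "dz": 0.3, "roll": 0, "hand": 1},
    {"dx": 0, "dy": 0, "dz": 0.3, "roll": -0.01, "hand": 1},
    {"dx": 0, "dy": 0, "dz": 0.3, "roll": -0.03, "hand": 1},
    {"dx": 0, "dy": 0, "dz": 0.3, "roll": -0.05, "hand": 1},
    {"dx": 0, "dy": 0, "dz": 0.3, "roll": -0.07, "hand": 1},
    {"dx": 0, "dy": 0, "dz": 0.3, "roll": -0.09, "hand": 1},
    {"dx": 0, "dy": 0, "dz": 0.3, "roll": -0.11, "hand": 1},
    {"dx": 0, "dy": 0, "dz": 0.3, "roll": -0.12, "hand": 1},
    {"dx": 0, "dy": 0, "dz": 0.3, "roll": -0.12, "hand": 1},
    {"dx": 0, "dy": 0, "dz": 0.3, "roll": -0.12, "hand": 1}
  ]
}}

```text
time_s: 11.0
ee_pos: [488.1, 12.5, 1.9]
ee_rot: [0.708, 0.706, 0.0, -0.001]
ft_force: [-7.3, -1.1, 18.5]
width: 0.471
grip_force: 80.1
```

```bash
cat >> m.py <<'E'
def check():
    d=grab('top');im=d['frame'];H,S,V=cv2.split(cv2.cvtColor(im,cv2.COLOR_BGR2HSV))
    k=sub((S<50)&(V<150),330,540,180,240);k=cv2.morphologyEx(k.astype(np.uint8),cv2.MORPH_OPEN,np.ones((5,5)));r,_=rect(d,k,32);print('plate',r)
    m=sub(((H<6)|(H>174))&(S>130),300,460,190,240);v,u=np.nonzero(m);print('red',len(u),cast(d,[u.mean(),v.mean()],22)[0].round(1), 'u',(u.min(),u.max()))
    return d,H,S,V
E
python3 - <<'E'
from m import *
d,H,S,V=check()
m=sub((S>70)&(H>5)&(H<25),332,412,180,243)
r,_=rect(d,m,18);print('board part',r)
go((488,-340,1),0)
E
```

```text
plate ((487.5620422363281, -247.22439575195312), (172.77188110351562, 52.21299362182617), 89.2803955078125)
red 19 [ 449.2 -104.    22. ] u (np.int64(324), np.int64(327))
board part ((486.56072998046875, -238.52618408203125), (225.3304443359375, 98.90093231201172), 89.26737976074219)
dx dy dz [-352.5    0.9    0.5] roll -0.003 | yaw -0.15 pos [488.1  12.5   1.9] F [-8.8  0.1 18. ] w 0.473 g 80.1183021068573 t 11.05 q7 [-0.44  0.32  0.36  2.05 -0.16  0.8   0.01]
```

Request:
{"api": "carry_out", "payload": {
  "rows": [
    {"dx": -3, "dy": 0, "dz": 0, "roll": -0.005, "hand": 1},
    {"dx": -9, "dy": 0, "dz": 0, "roll": -0.01, "hand": 1},
    {"dx": -18, "dy": 0, "dz": 0, "roll": -0.012, "hand": 1},
    {"dx": -30, "dy": 0, "dz": 0, "roll": -0.012, "hand": 1},
    {"dx": -44, "dy": 0, "dz": 0, "roll": -0.012, "hand": 1},
    {"dx": -58, "dy": 0, "dz": 0, "roll": -0.012, "hand": 1},
    {"dx": -72, "dy": 0, "dz": 0, "roll": -0.012, "hand": 1},
    {"dx": -83, "dy": 0, "dz": 0, "roll": -0.012, "hand": 1},
    {"dx": -91, "dy": 0, "dz": 0, "roll": -0.012, "hand": 1},
    {"dx": -94, "dy": 0, "dz": 0, "roll": -0.012, "hand": 1}
  ]
}}

```text
time_s: 12.05
ee_pos: [489.5, -79.0, 1.9]
ee_rot: [0.702, 0.712, 0.002, -0.0]
ft_force: [0.1, 13.5, 11.2]
width: 0.47
grip_force: 79.8
```

```bash
python3 - <<'E'
from m import *
d,H,S,V=check()
go((488,-340,1),0)
E
```

```text
plate ((494.58880615234375, -339.1937561035156), (175.64649963378906, 55.601016998291016), 89.3116455078125)
red 21 [ 452.4 -196.8   22. ] u (np.int64(352), np.int64(356))
dx dy dz [-2.608e+02 -5.000e+00  1.000e-01] roll 0.013 | yaw 0.77 pos [489.5 -79.2   1.9] F [ 0.1  9.5 10.4] w 0.471 g 79.64453458786011 t 12.1 q7 [-0.28  0.33  0.4   2.04 -0.18  0.8   0.24]
```

Request:
{"api": "carry_out", "payload": {
  "rows": [
    {"dx": -3, "dy": 0, "dz": 0, "roll": 0, "hand": 1},
    {"dx": -9, "dy": 0, "dz": 0, "roll": 0, "hand": 1},
    {"dx": -20, "dy": 0, "dz": 0, "roll": 0, "hand": 1},
    {"dx": -34, "dy": 0, "dz": 0, "roll": 0, "hand": 1},
    {"dx": -50, "dy": -1, "dz": 0, "roll": 0, "hand": 1},
    {"dx": -66, "dy": -1, "dz": 0, "roll": 0, "hand": 1},
    {"dx": -82, "dy": -1, "dz": 0, "roll": 0, "hand": 1},
    {"dx": -94, "dy": -1, "dz": 0, "roll": 0, "hand": 1},
    {"dx": -103, "dy": -1, "dz": 0, "roll": 0, "hand": 1},
    {"dx": -106, "dy": -1, "dz": 0, "roll": 0, "hand": 1}
  ]
}}

```text
time_s: 13.1
ee_pos: [490.1, -184.6, 1.9]
ee_rot: [0.702, 0.712, 0.002, -0.001]
ft_force: [-0.5, 16.6, 16.1]
width: 0.471
grip_force: 80.5
```

```bash
python3 - <<'E'
from m import *
d,H,S,V=check()
go((488,-340,1),0)
E
```

```text
plate ((497.03240966796875, -444.16656494140625), (55.29323959350586, 175.7057342529297), 1.0247236490249634)
red 19 [ 453.4 -301.8   22. ] u (np.int64(385), np.int64(388))
dx dy dz [-155.2   -4.3    0.3] roll 0.014 | yaw 0.8 pos [ 490.1 -184.7    2. ] F [-0.6 10.9 13.3] w 0.469 g 80.13361930847168 t 13.15 q7 [-0.1   0.39  0.43  1.97 -0.22  0.83  0.47]
```

Request:
{"api": "carry_out", "payload": {
  "rows": [
    {"dx": -2, "dy": 0, "dz": 0.2, "roll": 0.003, "hand": 1},
    {"dx": -7, "dy": 0, "dz": 0.2, "roll": 0.006, "hand": 1},
    {"dx": -15, "dy": 0, "dz": 0.2, "roll": 0.01, "hand": 1},
    {"dx": -25, "dy": 0, "dz": 0.2, "roll": 0.01, "hand": 1},
    {"dx": -35, "dy": 0, "dz": 0.3, "roll": 0.01, "hand": 1},
    {"dx": -45, "dy": 0, "dz": 0.3, "roll": 0.01, "hand": 1},
    {"dx": -55, "dy": 0, "dz": 0.3, "roll": 0.01, "hand": 1},
    {"dx": -63, "dy": 0, "dz": 0.3, "roll": 0.01, "hand": 1},
    {"dx": -68, "dy": 0, "dz": 0.3, "roll": 0.01, "hand": 1},
    {"dx": -70, "dy": 0, "dz": 0.3, "roll": 0.01, "hand": 1}
  ]
}}

```text
time_s: 14.15
ee_pos: [491.7, -252.9, 1.9]
ee_rot: [0.705, 0.709, 0.003, -0.001]
ft_force: [-0.5, 22.1, 21.6]
width: 0.468
grip_force: 81.2
```

```bash
python3 - <<'E'
from m import *
d,H,S,V=check()
go((488,-340,1),0)
E
```

```text
plate ((495.7300109863281, -512.427734375), (175.9963836669922, 55.75947189331055), 89.31329345703125)
red 17 [ 455.5 -370.1   22. ] u (np.int64(406), np.int64(409))
dx dy dz [-87.   -4.3   0.4] roll 0.006 | yaw 0.32 pos [ 491.8 -253.     2. ] F [ 0.2 17.7 19.8] w 0.471 g 80.83475947380066 t 14.2 q7 [ 0.02  0.45  0.44  1.89 -0.26  0.86  0.61]
```

Remaining travel is about 77 mm; go 65 and look.

Request:
{"api": "carry_out", "payload": {
  "rows": [
    {"dx": -2, "dy": 0, "dz": 0, "roll": 0, "hand": 1},
    {"dx": -7, "dy": 0, "dz": 0, "roll": 0, "hand": 1},
    {"dx": -14, "dy": 0, "dz": 0, "roll": 0, "hand": 1},
    {"dx": -23, "dy": 0, "dz": 0, "roll": 0, "hand": 1},
    {"dx": -32, "dy": 0, "dz": 0, "roll": 0, "hand": 1},
    {"dx": -41, "dy": 0, "dz": 0, "roll": 0, "hand": 1},
    {"dx": -50, "dy": 0, "dz": 0, "roll": 0, "hand": 1},
    {"dx": -57, "dy": 0, "dz": 0, "roll": 0, "hand": 1},
    {"dx": -62, "dy": 0, "dz": 0, "roll": 0, "hand": 1},
    {"dx": -64, "dy": 0, "dz": 0, "roll": 0, "hand": 1}
  ]
}}

```text
time_s: 15.2
ee_pos: [492.2, -316.9, 2.0]
ee_rot: [0.705, 0.709, 0.003, -0.001]
ft_force: [-1.1, 22.2, 22.8]
width: 0.474
grip_force: 81.3
```

```bash
python3 - <<'E'
from m import *
d,H,S,V=check()
for v in list(range(166,196,6))+[238,244,250]:
    r=S[v].astype(float);k=[x for x in range(415,445) if r[x]<60<=r[x+1]][-1:]
    if k: 
        u=k[0]+(60-r[k[0]])/(r[k[0]+1]-r[k[0]]);print(v,cast(d,[u,v],0)[0].round(1))
s=grab('side');im=s['frame'];h=cv2.cvtColor(im,cv2.COLOR_BGR2HSV)
m=sub(((h[...,0]<6)|(h[...,0]>174))&(h[...,1]>110),270,345,260,350);v,u=np.nonzero(m);print('side red',len(u),u.mean() if len(u) else 0,v.mean() if len(u) else 0,cast(s,[u.mean(),v.mean()],22) if len(u) else 0)
go((488,-340,1),0)
a=d['frame'][170:260,360:530];b=im[230:400,230:400]
cv2.imwrite('pics/p5.png',np.vstack([cv2.resize(a,(510,270),interpolation=2),cv2.resize(b,(510,310),interpolation=2)]))
E
```

```text
plate ((494.9709167480469, -576.4320678710938), (175.27418518066406, 55.74359130859375), 89.31329345703125)
red 21 [ 454.9 -437.8   22. ] u (np.int64(425), np.int64(443))
166 [ 636.3 -445.7    0. ]
172 [ 615.4 -447.7    0. ]
178 [ 594.4 -470.7    0. ]
184 [ 573.4 -506.6    0. ]
190 [ 552.9 -504.2    0. ]
238 [ 393.5 -444.4    0. ]
244 [ 374.  -445.9    0. ]
250 [ 354.5 -445.2    0. ]
side red 58 311.01724137931035 324.87931034482756 [[ 452.55762559 -433.81375116   22.        ]]
dx dy dz [-23.   -4.3   0.8] roll 0.006 | yaw 0.33 pos [ 492.2 -317.     2. ] F [-0.3 16.9 19.6] w 0.469 g 80.91649532318115 t 15.3 q7 [ 0.13  0.51  0.45  1.8  -0.29  0.89  0.72]
```

View pics/p5.png

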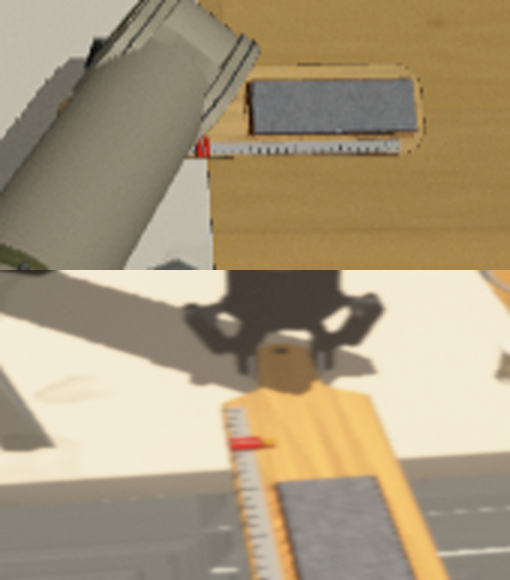

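Top view: the cursor at (204,147) sits just left of the counter edge at (210,200). Side view: the board is flat, with the tail held at (285,370). The travel and the side view both put the cursor at about y=-434, so 14 mm remain.

Request:
{"api": "carry_out", "payload": {
  "rows": [
    {"dx": -1, "dy": 0, "dz": 0, "roll": 0, "hand": 1},
    {"dx": -4, "dy": 0, "dz": 0, "roll": 0, "hand": 1},
    {"dx": -8, "dy": 0, "dz": 0, "roll": 0, "hand": 1},
    {"dx": -11, "dy": 0, "dz": 0, "roll": 0, "hand": 1},
    {"dx": -13, "dy": 0, "dz": 0, "roll": 0, "hand": 1},
    {"dx": -14, "dy": 0, "dz": 0, "roll": 0, "hand": 1},
    {"dx": -14, "dy": 0, "dz": 0, "roll": 0, "hand": 1},
    {"dx": -14, "dy": 0, "dz": 0, "roll": 0, "hand": 1},
    {"dx": -14, "dy": 0, "dz": 0, "roll": 0, "hand": 1},
    {"dx": -14, "dy": 0, "dz": 0, "roll": 0, "hand": 1}
  ]
}}

```text
time_s: 16.3
ee_pos: [492.4, -330.5, 2.0]
ee_rot: [0.705, 0.709, 0.003, -0.001]
ft_force: [-0.1, 18.7, 20.7]
width: 0.468
grip_force: 81.0
```

```bash
python3 - <<'E'
from m import *
d,H,S,V=check()
s=grab('side');im=s['frame'];h=cv2.cvtColor(im,cv2.COLOR_BGR2HSV)
m=sub(((h[...,0]<6)|(h[...,0]>174))&(h[...,1]>110),270,345,260,370);v,u=np.nonzero(m)
for st,c,_ in comps(m,5): print('side red',st,cast(s,c,22)[0].round(1))
go((488,-340,1),0)
# square: board's near long edge via ruler-free nose part of board vs wood floor is weak; use plate and side view
k=sub((h[...,1]<60)&(h[...,2]<150),300,400,290,400);k=cv2.morphologyEx(k.astype(np.uint8),cv2.MORPH_OPEN,np.ones((5,5)));r,_=rect(s,k,32);print('plate side',r)
a=d['frame'][170:260,360:530]
cv2.imwrite('pics/p6.png',np.vstack([cv2.resize(a,(510,270),interpolation=2),cv2.resize(im[230:400,230:400],(510,310),interpolation=2)]))
E
```

```text
plate ((496.67877197265625, -589.9940185546875), (56.02529525756836, 175.6833953857422), 0.6575755476951599)
red 19 [ 453.2 -448.4   22. ] u (np.int64(429), np.int64(433))
side red [308 327  10   8  61] [ 453.  -447.3   22. ]
dx dy dz [-9.5 -4.5  0.9] roll 0.006 | yaw 0.36 pos [ 492.4 -330.4    2. ] F [ 0.2 19.  21. ] w 0.47 g 81.0232937335968 t 16.4 q7 [ 0.16  0.53  0.45  1.78 -0.29  0.9   0.74]
plate side ((494.7301330566406, -549.8316650390625), (85.7768783569336, 55.36860275268555), 89.84397888183594)
```

View pics/p6.png

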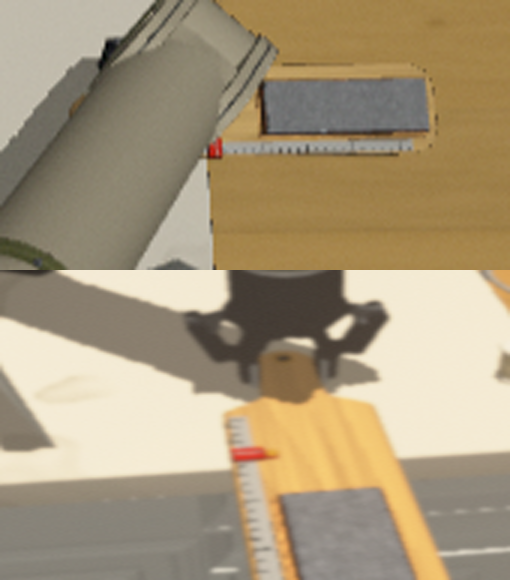

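Cursor line reads y≈-448 in both views. The plate is still on the cork, and the board is flat, square and held, with about 20 N pressing on the tail. Hand it in.

```bash
python3 -c "
from cell import env
print(env.sign_off())"
```

```text
the job is handed in; nothing more can be done
None
```

I handed the job in with the plate let go on the cork patch, the cursor line about 2 mm short of the counter edge (inside the 8 mm limit), the board square and flat to the eye, and the fingers still holding the tail down; the hand-in returned no verdict.

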